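Pull out the sample drawer and sort its tubes by cap colour

ROBOT

A 6-joint arm with a two-finger parallel gripper is mounted at the origin on the work surface; the furniture and walls round the work are solid. World frame = base frame: x ahead of the robot, y to its left, z up, the work surface at z = 0. Lengths are in m, angles in rad, forces in N, time in s.
With the tool pointing down it reaches from about 0.3 to 0.875 m from the base axis. Payload 6.4 kg.
Tool frame: the origin (TCP) lies between the finger pads; the fingertips stand 19 mm ahead of it and the grasp point (between the pads) is the TCP (manip.nose_length is the distance from the TCP to the fingertips, in m); z points along the fingers, y is the direction in which the jaws open and shut (so a half turn about z gives the same grasp; the last joint's range is limited). The gripper opens to 85 mm and grips with 20 to 120 N. Pads are 22 mm wide; open, the fingers measure 114 mm over their backs; the gripper's body (76 mm by 85 mm) begins 54 mm behind the grasp point. The pads swing forward as they close: fully open they stand 13 mm farther back than shut.
Start: joints at [-1.459, 0.181, 1.607, -0, 1.354, -0.206], TCP at [0.18, -0.546, 0.25] pointing down, gripper open.
Joint ranges: [-2.99, 2.99], [-0.89, 2.07], [0.3, 2.58], [-1.14, 4.28], [0, 2.63], [-3.12, 3.12]. Speed limits (rad/s): [2.57, 2.57, 3.01, 3.14, 3.14, 3.14].

INTERFACE

Orientations are given as a rotation vector (axis times angle).
In Python, from bench import manip gives the robot as it stands.
- The arm moves only by the tool arm_command, never from a script. Its argument "steps" is a list of rows, each an object with "grip": the opening, from 0 (shut) to 1 (fully open); "offset": the shift along the tool's x, y, z in m, a list of three; "rot": the turn, a rotation vector about the tool's x, y, z in degrees, a list of three. A call has 1 to 10 rows; each row is the pose to reach, as a shift and turn from the pose commanded when the call began, along the tool's axes at that moment; what a row does not reach only later rows make up. A row lasts 1/8 s, in which the tool goes at most 62.5 mm and 10.7 degrees, less where a joint would pass 70% of its speed; a pose out of reach is approached as far as the arm can. A call with a gripper value outside its range is refused whole. The fingers move at their own pace and stop on an object; the grip force is fixed at half the most. Time passes only in rows, so rows that repeat a pose let the fingers close. It gives the time, the measured TCP pose, the force and the opening at its end, in the units of the state.
- manip.get_obs(): the state, without advancing time (a new reading comes with each control period).
- manip.read_camera(name): name is "scene" or "top" or "wrist"; returns the picture (480x640x3 uint8, red, green, blue); there is no depth.
- manip.camera_model(name): a dict with "fx", "fy", "cx", "cy" (pixels), "rvec" (rotation vector, rad) and "tvec" (3), from world to camera coordinates, as OpenCV has them; the wrist camera has in their place "hand_eye" (4x4, takes a point from camera to tool coordinates, whose origin is the TCP and whose axes are the flange's). Camera axes: x right, y down, z forward; pixel columns grow to the right and rows downward; lengths in m; the calibration is good to about 2 mm. A picture is of the moment at which its call begins: read the wrist's pose just before it. camera_model takes no time and is no camera call.
- manip.sign_off(): hands the job in, once; it reports no verdict.
Trained networks look in the newest picture that a camera, given by its name, has taken for a name from the list of things; names that differ only in an ending like _2 or _b are one class to them, and where a whole thing is asked for, a point or a joint stands for the part that bears it (a point fixed in the world has none). Each returns a list of dicts, best first, with "p" (0 to 1); they miss things now and then, are a little off and sometimes report something else, mostly with a low value. They report only what shows in the picture. A call takes as long as a camera call.
- manip.masks_of(label, camera): "mask" (480x640 bool, what is visible of it) and "extent" ([left, top, right, bottom] in pixels, round what is visible of it).
The state is a dict: "clock": time; "joints": joint angles; "joint_velocities": joint speeds; "effort": joint torques, N m; "position": TCP position; "tool_rot": TCP orientation; "ft_force": force on the tool from outside, world axes, zero at the start; "ft_torque": the same for the moment, N m; "finger_gap": opening from 0.0 (shut) to 1.0 (fully open).
Only numpy, scipy, OpenCV 4.12 (cv2) and the standard library are available. Lean on these libraries where they do the work, as an engineer would, in place of code of your own. Each camera call takes 0.05 s, during which the arm holds its last target. There are 200 camera calls.

TASK

Grip the round knob of the bench cabinet's drawer under the overhanging upper bay and pull the drawer right out to its stop. Then take the two sample tubes out of it and lay the red-capped one down flat in the red tray and the violet-capped one down flat in the violet tray, without dropping them. Leave the drawer fully open, and do not disturb the two bottles or the marker pen.

Things in the scene. Friction and masses are not known exactly. Their poses are not given: they have to be found in the camera images.
- cabinet: grey and white bench cabinet, fixed, 165 deep (x) x 152 wide (y) x 283 mm high. Origin: centre of its underside; front looks to its -x. One drawer moves: front in the plane x = -82 mm, z = 135 to 195 mm. Above it (z = 203 to 283) an upper bay overhangs to x = -98 mm, so a gripper pointing straight down cannot take the knob: tilt it 35 to 45 degrees, coming from the front. Other fronts are fixed.
- drawer (a joint): how far the drawer is pulled out, m: 0 shut, 0.135 at its stop; it may start slightly ajar. It slides along the cabinet's -x against 2 N of friction and stays where it is left.
- knob (a point): centre of the round head of the dark steel knob in the middle of the drawer's front: head 24 mm across, 22 mm long along the cabinet's x (neck 12 mm), centre 30 mm before the drawer's front, 165 mm above the bench; moves with the drawer; axes as the cabinet's.
- drawer_floor (a point): point on the drawer's floor (142 mm above the bench), mid-width, 60 mm behind its front; moves with it; axes as the cabinet's. Inside 130 mm wide, side walls 33 mm high. Two blue comb bars across (24 mm before and behind this point, 6 mm thick, 16 mm high) carry the tubes in two lanes 32 mm to either side, axis 14 mm above the floor; fingers can reach under between the bars.
- tube_red: capped sample tube with a red cap, rigid, 15 g, 91 mm long, body 12.6 mm thick, cap 14 mm thick (last 20 mm). Starts lying in either lane of the drawer, along the cabinet's x, cap toward the front. Origin at the centre of its round bottom, z along the tube to the cap.
- tube_red_mid (a point): the point on the axis of the red-capped tube 45 mm from its bottom end, about its middle, good to grip across; axes as the tube's.
- tube_violet: capped sample tube with a violet cap, rigid, 15 g, 85 mm long, body 12.6 mm thick, cap 14 mm thick (last 20 mm). Starts lying in either lane of the drawer, along the cabinet's x, cap toward the front. Origin at the centre of its round bottom, z along the tube to the cap.
- tube_violet_mid (a point): the point on the axis of the violet-capped tube 45 mm from its bottom end, about its middle, good to grip across; axes as the tube's.
- tray_red: fixed open red plastic tray, 96 mm (x) x 128 mm (y) x 24 mm high, walls and floor 3 mm thick. It stands on a white riser: the tray's underside is 110 mm above the bench. Origin at the centre of the tray's underside, z up; its long side is y. Red and violet may change places.
- tray_violet: fixed open violet plastic tray, 96 mm (x) x 128 mm (y) x 24 mm high, walls and floor 3 mm thick. It stands on a white riser: the tray's underside is 110 mm above the bench. Origin at the centre of the tray's underside, z up; its long side is y. Red and violet may change places.
- calib_bottle: bystander: small white bottle with a red cap and a violet band, 34 mm thick, 68 mm high, standing on top of the cabinet. Origin at the centre of its foot.
- dye_bottle: bystander: small white bottle with a black cap and a red band, 40 mm thick, 85 mm high, standing on the bench between the cabinet and the trays. Origin at the centre of its foot.
- marker: bystander: white marker pen with a blue cap, 135 mm long, 17 mm thick, lying on the bench beside the cabinet, toward the robot. Origin under its middle.

How it is judged:
On the way:
1. the drawer is pulled out to its stop (beyond 129 of 135 mm) (value of joint drawer above 0.129 m), for 0.2 s.
At the end, for the whole second after the job is handed in: Drawer still open to its stop (at least 125 of 135 mm); each tube flat on the floor of the tray of its cap's colour (mid-point within 42 mm in x, 50 mm in y of the tray's centre, under 20 mm up, axis within 0.17 rad of level), at rest (under 0.05 m/s) (value of joint drawer above 0.125 m and x of tube_red_mid in the frame of tray_red between -0.042 and 0.042 m and y of tube_red_mid in the frame of tray_red between -0.05 and 0.05 m and z of tube_red_mid in the frame of tray_red below 0.02 m and angle between tube_red_mid's own z axis and vertical between 1.4 and 1.74 rad and linear speed of each of tube_red, tube_violet below 0.05 m/s and x of tube_violet_mid in the frame of tray_violet between -0.042 and 0.042 m and y of tube_violet_mid in the frame of tray_violet between -0.05 and 0.05 m and z of tube_violet_mid in the frame of tray_violet below 0.02 m and angle between tube_violet_mid's own z axis and vertical between 1.4 and 1.74 rad); the robot touches nothing.
It fails at once if a bystander (either bottle or the marker pen) is moved by more than 30 mm (distance of any of calib_bottle, dye_bottle, marker from where it was at the start of the episode above 0.03 m).
It fails at once if a bottle is knocked over (angle between any of calib_bottle, dye_bottle's own z axis and vertical above 0.5 rad).
It fails at once if a tube is dropped (falls free of the fingers faster than 0.9 m/s, that is from more than about 4 cm) ((contact force between tube_red and the fingers below 0.05 N and linear speed of tube_red above 0.9 m/s) or (contact force between tube_violet and the fingers below 0.05 N and linear speed of tube_violet above 0.9 m/s)).
It also fails if it takes over 61 s, if anything falls off the work surface, if the arm or the gripper's body presses on something with over 40 N, if the wrist force passes 120 N, or if a joint passes its speed limit or range.

## Working session

There is one attempt and no reset: what is moved stays moved. The work goes in short steps, Python scripts to look and compute and a tool call to move; the robot and the scene stay as the last step left them, time stands still between calls to the robot, and variables do not carry over. Pictures are saved under pics/ and viewed, about 8 in all and at most 12, crops included, and the job is handed in when it is done.

Besides the shell and the picture viewer there is one more tool, called after "Emit:" as name(argument=value, ...), one argument or row to a line, values as JSON. arm_command: Moves the arm, as the interface text tells. Its arguments: {"type":"object","properties":{"steps":{"type":"array","items":{"type":"object","properties":{"grip":{"type":"number"},"offset":{"type":"array","items":{"type":"number"}},"rot":{"type":"array","items":{"type":"number"}}}}}},"required":["steps"]}

```bash
mkdir -p pics; ls; cat > h.py <<'E'
import numpy as np, cv2
from bench import manip
from scipy.spatial.transform import Rotation as R
def cam(n):
    m=manip.camera_model(n); K=np.array([[m['fx'],0,m['cx']],[0,m['fy'],m['cy']],[0,0,1.]])
    if 'hand_eye' in m:
        o=manip.get_obs(); T=np.eye(4);T[:3,:3]=R.from_rotvec(o['tool_rot']).as_matrix();T[:3,3]=o['position']
        W=np.linalg.inv(T@np.array(m['hand_eye'])); return K,W[:3,:3],W[:3,3]
    return K,R.from_rotvec(m['rvec']).as_matrix(),np.array(m['tvec'])
def atz(c,u,v,z):
    K,Rm,t=c; d=Rm.T@np.linalg.solve(K,[u,v,1.]); o=-Rm.T@t; return o+d*(z-o[2])/d[2]
def proj(c,p):
    K,Rm,t=c; q=(np.asarray(p)@Rm.T+t)@K.T; return q[...,:2]/q[...,2:]
def snap(n,f=None):
    c=cam(n); im=manip.read_camera(n)
    if f: cv2.imwrite('pics/'+f,im[:,:,::-1])
    return c,im
def local(goal):  # world goal -> tool offset
    o=manip.get_obs(); return R.from_rotvec(o['tool_rot']).inv().apply(np.asarray(goal)-o['position'])
def turn(Rg): # goal rotation matrix -> rot in deg in tool axes
    o=manip.get_obs(); return np.degrees((R.from_rotvec(o['tool_rot']).inv()*R.from_matrix(Rg)).as_rotvec())
E
python3 - <<'E'
from h import *
np.set_printoptions(precision=3,suppress=True)
o=manip.get_obs(); print(R.from_rotvec(o['tool_rot']).as_matrix(),o['finger_gap'])
for n in ['scene','top']:
    c,im=snap(n,n+'1.png'); print(n,'at',-c[1].T@c[2],'fwd',c[1][2])
    for l in ['cabinet','knob','tray_red','tray_violet','tube_red','tube_violet','calib_bottle','dye_bottle','marker']:
        for d in manip.masks_of(l,n)[:2]: 
            ys,xs=np.nonzero(d['mask']); print(n,l,round(d['p'],2),d['extent'],xs.mean().round(1) if len(xs) else 0,ys.mean().round(1) if len(xs) else 0)
a=cv2.imread('pics/scene1.png');b=cv2.imread('pics/top1.png')
E
```

```text
pics
[[ 0.95   0.312 -0.   ]
 [ 0.312 -0.95   0.002]
 [ 0.    -0.002 -1.   ]] 0.9983432369539237
scene at [ 1.094 -0.587  1.029] fwd [-0.517  0.497 -0.697]
scene cabinet 0.84 [379.8, 122.7, 479.3, 258.0] 424.8 188.0
scene knob 0.94 [382.1, 178.4, 427.8, 221.2] 404.3 201.0
scene calib_bottle 0.55 [426.3, 109.7, 445.4, 138.9] 435.8 124.0
top at [-0.434  0.16   1.355] fwd [ 0.612 -0.094 -0.785]
top cabinet 0.57 [164.8, 199.2, 243.3, 303.8] 204.3 250.4
top calib_bottle 0.87 [168.0, 213.6, 183.0, 237.5] 177.3 225.3
top dye_bottle 0.55 [292.4, 235.4, 304.1, 260.2] 297.4 244.7
top marker 0.65 [261.0, 290.3, 289.9, 299.5] 273.8 295.4
```

View pics/scene1.png

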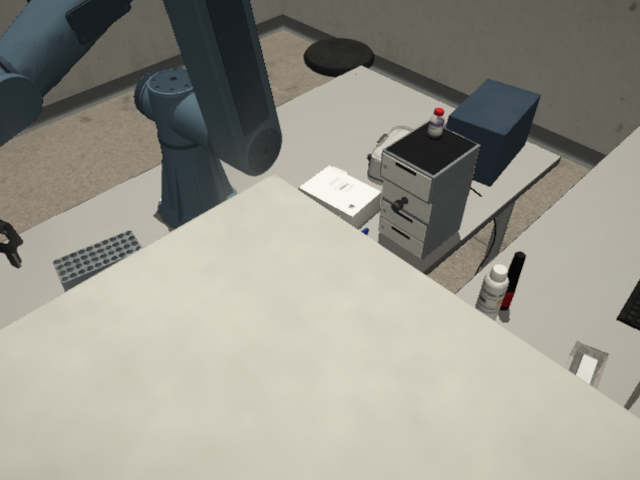

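View pics/top1.png

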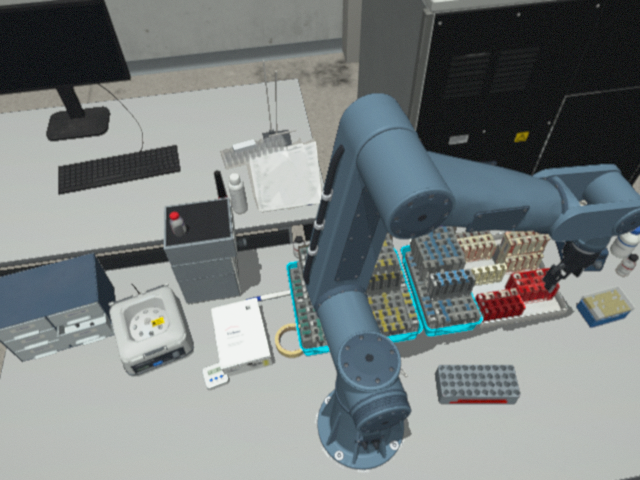

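Scene: cabinet with its top's corners at about (383,158), (428,178), (478,148) and the knob at (400,206). Top: cabinet top at about (165..238, 203..248). The arm hides the trays.

```bash
python3 - <<'E'
from h import *
np.set_printoptions(precision=3,suppress=True)
s=cam('scene');t=cam('top')
for p in [(383,158),(430,178),(478,148),(436,124)]: print('s',atz(s,*p,.283))
print('knob',atz(s,400,206,.165))
for p in [(165,205),(233,201),(237,247),(171,250)]: print('t',atz(t,*p,.283))
print('bottle foot',atz(t,179,236,.283),atz(s,436,138,.283))
print('dye',atz(t,297.5,258,0), 'marker',atz(t,261,299,.008),atz(t,290,293,.008))
E
python3 -c "
import cv2
a=cv2.imread('pics/top1.png')[160:340,150:450];b=cv2.imread('pics/scene1.png')[100:280,340:540]
a=cv2.resize(a,None,fx=2.6,fy=2.6,interpolation=3);cv2.imwrite('pics/c1.png',a)"
```

```text
s [0.466 0.233 0.283]
s [0.586 0.251 0.283]
s [0.596 0.42  0.283]
s [0.466 0.433 0.283]
knob [0.522 0.246 0.165]
t [0.592 0.432 0.283]
t [0.571 0.246 0.283]
t [0.409 0.247 0.283]
t [0.43  0.415 0.283]
bottle foot [0.473 0.395 0.283] [0.502 0.384 0.283]
dye [0.551 0.082 0.   ] marker [0.415 0.213 0.008] [0.42  0.124 0.008]
```

View pics/c1.png

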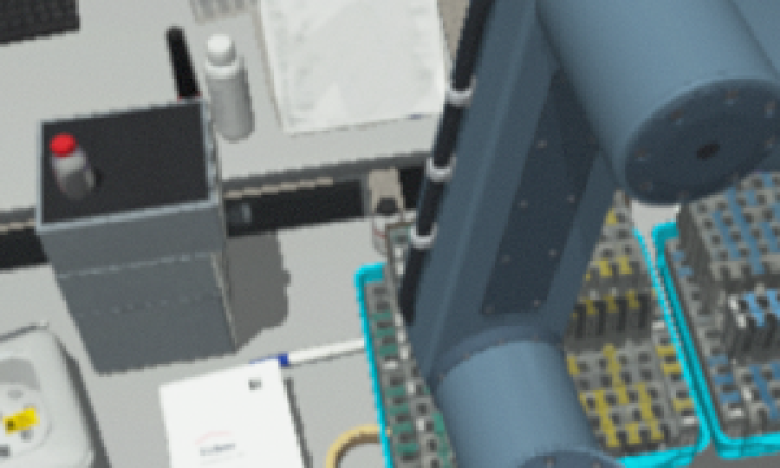

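Crop: knob at (242,241) in the full top picture, black-capped dye bottle at about (298,243), marker near (273,296), calib bottle on the cabinet. The arm is in the way; I move it over the middle, high, with the jaws turned along world x.

Emit:
arm_command(
  steps=[
    {"offset": [0, 0, -0.06], "rot": [0, 0, -10], "grip": 1},
    {"offset": [0.03, -0.02, -0.12], "rot": [0, 0, -20], "grip": 1},
    {"offset": [0.07, -0.05, -0.16], "rot": [0, 0, -30], "grip": 1},
    {"offset": [0.12, -0.08, -0.18], "rot": [0, 0, -40], "grip": 1},
    {"offset": [0.17, -0.11, -0.2], "rot": [0, 0, -50], "grip": 1},
    {"offset": [0.22, -0.15, -0.22], "rot": [0, 0, -60], "grip": 1},
    {"offset": [0.27, -0.18, -0.23], "rot": [0, 0, -70], "grip": 1},
    {"offset": [0.32, -0.22, -0.24], "rot": [0, 0, -72], "grip": 1},
    {"offset": [0.36, -0.25, -0.24], "rot": [0, 0, -72], "grip": 1},
    {"offset": [0.36, -0.25, -0.24], "rot": [0, 0, -72], "grip": 1},
  ],
)

```text
clock: 2.25
position: [0.4452, -0.1928, 0.4909]
tool_rot: [2.209, 2.232, 0.002]
ft_force: [-0.8, -1.0, -0.2]
finger_gap: 1.002
```

```bash
python3 - <<'E'
from h import *
np.set_printoptions(precision=3,suppress=True)
o=manip.get_obs(); print(o['position'],o['joints'],R.from_rotvec(o['tool_rot']).as_matrix())
ims=[]
for n in ['wrist','scene','top']:
    c,im=snap(n); ims.append(im); print(n,'at',-c[1].T@c[2],'fwd',c[1][2])
    for l,z in [('knob',.165),('tray_red',.134),('tray_violet',.134),('calib_bottle',.35),('dye_bottle',.085),('marker',.01)]:
        for d in manip.masks_of(l,n)[:2]: 
            if d['p']<.3: continue
            ys,xs=np.nonzero(d['mask']); u=xs.mean(),ys.mean(); print(n,l,round(d['p'],2),np.round(d['extent']),np.round(u),atz(c,*u,z))
a=np.hstack([ims[0],ims[2]]);a=cv2.resize(a,(800,300),interpolation=cv2.INTER_AREA)
cv2.imwrite('pics/w2.png',np.vstack([a,cv2.resize(ims[2][160:310,150:550],(800,300),interpolation=3)])[:,:,::-1])
E
```

```text
[ 0.445 -0.193  0.491] [-0.655 -0.114  1.439  0.001  1.815 -0.665] [[-0.01   1.     0.001]
 [ 1.     0.01   0.   ]
 [ 0.     0.001 -1.   ]]
wrist at [ 0.444 -0.124  0.614] fwd [ 0.004 -0.273 -0.962]
wrist tray_red 0.96 [367.  55. 459. 174.] [415. 113.] [ 0.552 -0.089  0.134]
wrist dye_bottle 0.92 [402.   0. 428.  15.] [413.   6.] [0.551 0.039 0.085]
wrist marker 0.3 [366.  55. 460. 172.] [415. 112.] [ 0.579 -0.08   0.01 ]
scene at [ 1.094 -0.587  1.029] fwd [-0.517  0.497 -0.697]
scene knob 0.61 [381. 177. 429. 224.] [405. 201.] [0.519 0.268 0.165]
scene tray_red 0.64 [427. 110. 445. 137.] [436. 123.] [0.337 0.639 0.134]
scene calib_bottle 0.6 [425. 108. 444. 140.] [436. 123.] [0.519 0.344 0.35 ]
top at [-0.434  0.16   1.355] fwd [ 0.612 -0.094 -0.785]
top tray_red 0.67 [355. 212. 379. 238.] [366. 227.] [ 0.53  -0.132  0.134]
top tray_violet 0.63 [408. 200. 461. 239.] [433. 214.] [ 0.544 -0.344  0.134]
top calib_bottle 0.73 [170. 212. 183. 240.] [176. 224.] [0.457 0.388 0.35 ]
top marker 0.71 [165. 205. 212. 305.] [184. 262.] [0.593 0.439 0.01 ]
```

View pics/w2.png

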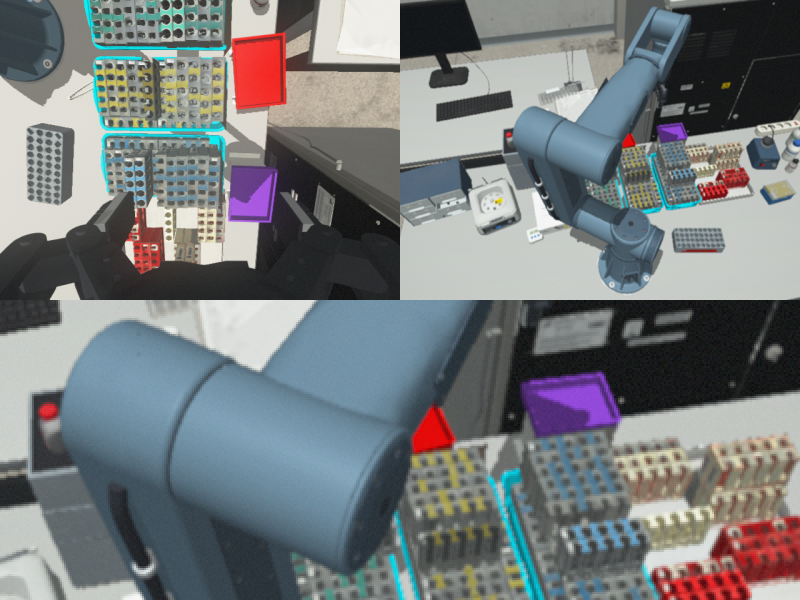

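Wrist: red tray centre near (415,113), violet near (403,310) in 640-wide pixels, dye bottle at its top edge; the trays are roughly square to the world axes. Next I tilt 40° before the drawer and look at the knob from close by.

Emit:
arm_command(
  steps=[
    {"offset": [0.06, 0.01, 0.02], "rot": [0, 8, 0], "grip": 1},
    {"offset": [0.12, 0.02, 0.05], "rot": [0, 16, 0], "grip": 1},
    {"offset": [0.17, 0.03, 0.08], "rot": [0, 24, 0], "grip": 1},
    {"offset": [0.22, 0.04, 0.11], "rot": [0, 32, 0], "grip": 1},
    {"offset": [0.27, 0.05, 0.15], "rot": [0, 40, 0], "grip": 1},
    {"offset": [0.3, 0.05, 0.18], "rot": [0, 42, 0], "grip": 1},
    {"offset": [0.3, 0.05, 0.18], "rot": [0, 42, 0], "grip": 1},
    {"offset": [0.3, 0.05, 0.18], "rot": [0, 42, 0], "grip": 1},
  ],
)

```text
clock: 4.3
position: [0.4931, 0.1033, 0.3114]
tool_rot: [-1.791, -1.799, -0.688]
ft_force: [0.2, -0.6, -0.1]
finger_gap: 0.999
```

```bash
python3 - <<'E'
from h import *
np.set_printoptions(precision=3,suppress=True)
o=manip.get_obs(); print(o['position'],o['joints'],R.from_rotvec(o['tool_rot']).as_matrix())
t=cam('top'); print('knob from old top',atz(t,242.3,241.5,.165))
c,im=snap('wrist','w3.png')
for l,z in [('knob',.165),('cabinet',.283),('dye_bottle',.085),('marker',.01),('tube_red',.156),('tube_violet',.156)]:
    for d in manip.masks_of(l,'wrist')[:2]: 
        if d['p']<.3: continue
        ys,xs=np.nonzero(d['mask']); u=xs.mean(),ys.mean(); print(l,round(d['p'],2),np.round(d['extent']),np.round(u),atz(c,*u,z))
E
```

```text
[0.493 0.103 0.311] [-0.431  0.033  1.802  0.654  1.647 -0.5  ] [[-0.004  1.    -0.001]
 [ 0.744  0.004  0.668]
 [ 0.668  0.002 -0.744]]
knob from old top [0.519 0.24  0.165]
knob 0.96 [271. 173. 438. 237.] [351. 195.] [0.515 0.264 0.165]
cabinet 0.91 [241.   0. 484. 260.] [356. 117.] [0.51  0.239 0.283]
dye_bottle 0.88 [381. 410. 424. 434.] [407. 421.] [0.565 0.08  0.085]
dye_bottle 0.45 [271. 178. 433. 238.] [350. 195.] [0.521 0.318 0.085]
marker 0.71 [259. 267. 271. 375.] [265. 320.] [0.42  0.189 0.01 ]
```

View pics/w3.png

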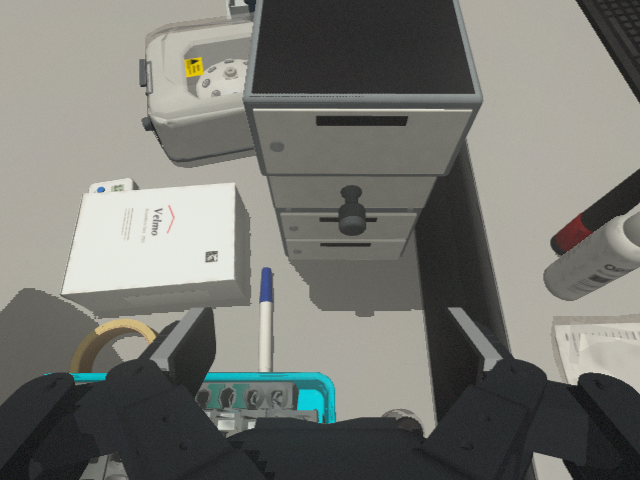

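Wrist view: knob head centred near (352,219), overhang's top front edge (246,99)–(481,101), drawer seemingly shut, marker clear at (265,320).

```bash
python3 - <<'E'
from h import *
np.set_printoptions(precision=3,suppress=True)
c=cam('wrist')
print('edge',atz(c,246,99,.283),atz(c,481,100,.283),'bottom',atz(c,262,176,.203),atz(c,450,175,.203))
print('back',atz(c,255,0,.283),atz(c,459,0,.283))
k=atz(c,352,219,.165);print('knob',k, atz(c,351,199,.165))
o=manip.get_obs();Rm=R.from_rotvec(o['tool_rot']).as_matrix()
print('tool offset to knob',local(k))
E
```

```text
edge [0.443 0.254 0.283] [0.587 0.253 0.283] bottom [0.441 0.256 0.203] [0.592 0.258 0.203]
back [0.44  0.353 0.283] [0.589 0.354 0.283]
knob [0.515 0.238 0.165] [0.515 0.259 0.165]
tool offset to knob [0.003 0.023 0.199]
```

Emit:
arm_command(
  steps=[
    {"offset": [0.003, 0.022, 0.04], "grip": 0.6},
    {"offset": [0.003, 0.022, 0.09], "grip": 0.6},
    {"offset": [0.003, 0.022, 0.14], "grip": 0.6},
    {"offset": [0.003, 0.022, 0.175], "grip": 0.6},
    {"offset": [0.003, 0.022, 0.197], "grip": 0.6},
    {"offset": [0.003, 0.022, 0.197], "grip": 0.6},
    {"offset": [0.003, 0.022, 0.197], "grip": 0},
    {"offset": [0.003, 0.022, 0.197], "grip": 0},
    {"offset": [0.003, 0.022, 0.197], "grip": 0},
    {"offset": [0.003, 0.022, 0.197], "grip": 0},
  ],
)

```text
$.steps[0]: bad value
```

Emit:
arm_command(
  steps=[
    {"offset": [0.003, 0.022, 0.04], "rot": [0, 0, 0], "grip": 0.6},
    {"offset": [0.003, 0.022, 0.09], "rot": [0, 0, 0], "grip": 0.6},
    {"offset": [0.003, 0.022, 0.14], "rot": [0, 0, 0], "grip": 0.6},
    {"offset": [0.003, 0.022, 0.175], "rot": [0, 0, 0], "grip": 0.6},
    {"offset": [0.003, 0.022, 0.197], "rot": [0, 0, 0], "grip": 0.6},
    {"offset": [0.003, 0.022, 0.197], "rot": [0, 0, 0], "grip": 0.6},
    {"offset": [0.003, 0.022, 0.197], "rot": [0, 0, 0], "grip": 0},
    {"offset": [0.003, 0.022, 0.197], "rot": [0, 0, 0], "grip": 0},
    {"offset": [0.003, 0.022, 0.197], "rot": [0, 0, 0], "grip": 0},
    {"offset": [0.003, 0.022, 0.197], "rot": [0, 0, 0], "grip": 0},
  ],
)

```text
clock: 5.9
position: [0.5157, 0.2373, 0.1672]
tool_rot: [-1.792, -1.798, -0.691]
ft_force: [4.7, -2.3, 3.6]
finger_gap: 0.254
```

Emit:
arm_command(
  steps=[
    {"offset": [-0.015, 0, -0.0135], "rot": [0, 0, 0], "grip": 0},
    {"offset": [-0.037, 0, -0.0333], "rot": [0, 0, 0], "grip": 0},
    {"offset": [-0.06, 0, -0.054], "rot": [0, 0, 0], "grip": 0},
    {"offset": [-0.08, 0, -0.072], "rot": [0, 0, 0], "grip": 0},
    {"offset": [-0.095, 0, -0.0855], "rot": [0, 0, 0], "grip": 0},
    {"offset": [-0.103, 0, -0.0925], "rot": [0, 0, 0], "grip": 0},
    {"offset": [-0.103, 0, -0.0925], "rot": [0, 0, 0], "grip": 0},
    {"offset": [-0.103, 0, -0.0925], "rot": [0, 0, 0], "grip": 0},
  ],
)

```text
clock: 6.9
position: [0.5159, 0.1026, 0.1672]
tool_rot: [-1.787, -1.794, -0.696]
ft_force: [13.0, 17.8, -0.9]
finger_gap: 0.251
```

Stop reached (134.7 mm of travel, then 18 N). Release, retreat, and look down into the drawer with a 15° tilt.

Emit:
arm_command(
  steps=[
    {"offset": [-0.102, 0, -0.0925], "rot": [0, 0, 0], "grip": 0.6},
    {"offset": [0, 0, 0], "rot": [0, 0, 0], "grip": 0.6},
  ],
)

```text
clock: 7.15
position: [0.5187, 0.0872, 0.1658]
tool_rot: [-1.814, -1.784, -0.695]
ft_force: [0.9, 1.7, -0.2]
finger_gap: 0.598
```

I mistakenly left a stale offset in that first row. It tugged outward against the stop, with the force back near zero after opening. Continuing the retreat.

Emit:
arm_command(
  steps=[
    {"offset": [0, 0, -0.04], "rot": [0, 0, 0], "grip": 0.6},
    {"offset": [0, 0, -0.08], "rot": [0, 0, 0], "grip": 0.6},
    {"offset": [0.04, 0, -0.11], "rot": [0, -7, 0], "grip": 0.6},
    {"offset": [0.09, 0, -0.11], "rot": [0, -16, 0], "grip": 0.6},
    {"offset": [0.13, 0, -0.09], "rot": [0, -25, 0], "grip": 0.6},
    {"offset": [0.16, 0, -0.077], "rot": [0, -27, 0], "grip": 0.6},
    {"offset": [0.16, 0, -0.077], "rot": [0, -27, 0], "grip": 0.6},
    {"offset": [0.16, 0, -0.077], "rot": [0, -27, 0], "grip": 0.6},
  ],
)

```text
clock: 8.15
position: [0.5135, 0.1667, 0.329]
tool_rot: [-2.077, -2.085, -0.271]
ft_force: [0.3, 0.7, 0.3]
finger_gap: 0.597
```

```bash
python3 - <<'E'
from h import *
np.set_printoptions(precision=3,suppress=True)
o=manip.get_obs(); print(o['position'],o['ft_force'],o['joints'],R.from_rotvec(o['tool_rot']).as_matrix())
c,im=snap('wrist','w4.png')
for l,z in [('tube_red',.156),('tube_violet',.156),('dye_bottle',.085),('marker',.01),('knob',.165),('drawer_floor',.142)]:
    for d in manip.masks_of(l,'wrist')[:2]: 
        if d['p']<.3: continue
        ys,xs=np.nonzero(d['mask']); u=xs.mean(),ys.mean(); e=d['extent'];print(l,round(d['p'],2),np.round(e),np.round(u),atz(c,*u,z),atz(c,u[0],e[1],z),atz(c,u[0],e[3],z))
E
```

```text
[0.513 0.167 0.329] [0.298 0.71  0.267] [-0.056  0.01   1.654  0.262  1.499 -0.082] [[-0.003  1.    -0.003]
 [ 0.966  0.004  0.259]
 [ 0.259 -0.002 -0.966]]
tube_red 0.6 [282. 208. 301. 317.] [291. 260.] [0.483 0.185 0.156] [0.483 0.229 0.156] [0.484 0.138 0.156]
tube_violet 0.72 [361. 204. 380. 308.] [367. 256.] [0.547 0.19  0.156] [0.547 0.233 0.156] [0.547 0.147 0.156]
tube_violet 0.68 [351. 333. 393. 379.] [373. 355.] [0.552 0.107 0.156] [0.552 0.125 0.156] [0.552 0.087 0.156]
knob 0.72 [244. 163. 418. 380.] [329. 247.] [0.515 0.197 0.165] [0.515 0.265 0.165] [0.515 0.089 0.165]
drawer_floor 0.69 [240. 166. 415. 381.] [328. 247.] [0.515 0.196 0.142] [0.515 0.267 0.142] [0.515 0.08  0.142]
```

View pics/w4.png

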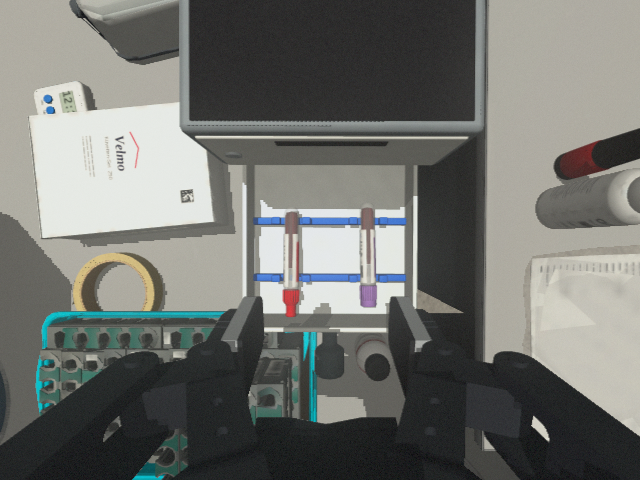

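Red tube in the left lane (291,260) at x≈0.483, violet in the right (369,257) at x≈0.547, both caps toward the front; bars at rows 220 and 278, midway at y≈0.195, so the drawer is fully open. Taking the red one first.

Emit:
arm_command(
  steps=[
    {"offset": [-0.017, -0.03, 0.03], "rot": [0, 0, 0], "grip": 0.33},
    {"offset": [-0.017, -0.03, 0.08], "rot": [0, 0, 0], "grip": 0.33},
    {"offset": [-0.017, -0.03, 0.12], "rot": [0, 0, 0], "grip": 0.33},
    {"offset": [-0.017, -0.03, 0.15], "rot": [0, 0, 0], "grip": 0.33},
    {"offset": [-0.017, -0.03, 0.164], "rot": [0, 0, 0], "grip": 0.33},
    {"offset": [-0.017, -0.03, 0.164], "rot": [0, 0, 0], "grip": 0.33},
    {"offset": [-0.017, -0.03, 0.164], "rot": [0, 0, 0], "grip": 0},
    {"offset": [-0.017, -0.03, 0.164], "rot": [0, 0, 0], "grip": 0},
    {"offset": [-0.017, -0.03, 0.164], "rot": [0, 0, 0], "grip": 0},
  ],
)

```text
clock: 9.62
position: [0.4852, 0.1927, 0.1685]
tool_rot: [-2.079, -2.087, -0.277]
ft_force: [0.8, -1.0, 3.7]
finger_gap: 0.117
```

Emit:
arm_command(
  steps=[
    {"offset": [0.007, 0, -0.027], "rot": [0, 0, 0], "grip": 0},
    {"offset": [0.018, 0, -0.068], "rot": [0, 0, 0], "grip": 0},
    {"offset": [0.0285, 0, -0.106], "rot": [0, 0, 0], "grip": 0},
    {"offset": [0.0285, 0, -0.106], "rot": [0, 0, 0], "grip": 0},
  ],
)

```text
clock: 10.12
position: [0.4861, 0.1931, 0.2809]
tool_rot: [-2.08, -2.089, -0.282]
ft_force: [0.3, -0.2, 0.1]
finger_gap: 0.121
```

```bash
python3 - <<'E'
from h import *
np.set_printoptions(precision=3,suppress=True)
o=manip.get_obs(); print(o['position'],o['ft_force'],o['finger_gap'],R.from_rotvec(o['tool_rot']).as_matrix())
c,im=snap('wrist')
for l,z in [('tube_red',.266),('tube_violet',.156)]:
    for d in manip.masks_of(l,'wrist')[:2]:
        ys,xs=np.nonzero(d['mask']); u=xs.mean(),ys.mean(); e=d['extent'];print(l,round(d['p'],2),np.round(e),atz(c,*u,z),atz(c,u[0],e[1],z),atz(c,u[0],e[3],z))
E
```

```text
[0.486 0.193 0.281] [ 0.338 -0.215  0.075] 0.12054831198634759 [[-0.005  1.     0.006]
 [ 0.966  0.004  0.259]
 [ 0.259  0.007 -0.966]]
tube_red 0.63 [307. 236. 341. 424.] [0.486 0.192 0.266] [0.485 0.23  0.266] [0.486 0.153 0.266]
tube_violet 0.79 [402. 234. 423. 354.] [0.547 0.191 0.156] [0.546 0.233 0.156] [0.547 0.149 0.156]
tube_violet 0.61 [200.   2. 615. 358.] [0.537 0.305 0.156] [0.537 0.394 0.156] [0.539 0.146 0.156]
```

Emit:
arm_command(
  steps=[
    {"offset": [-0.04, 0.01, -0.011], "rot": [0, 0, 0], "grip": 0},
    {"offset": [-0.09, 0.023, -0.024], "rot": [0, 0, 0], "grip": 0},
    {"offset": [-0.14, 0.036, -0.037], "rot": [0, 0, 0], "grip": 0},
    {"offset": [-0.19, 0.049, -0.05], "rot": [0, 0, 0], "grip": 0},
    {"offset": [-0.24, 0.06, -0.064], "rot": [0, 0, 0], "grip": 0},
    {"offset": [-0.268, 0.066, -0.072], "rot": [0, 0, 0], "grip": 0},
    {"offset": [-0.268, 0.066, -0.072], "rot": [0, 0, 0], "grip": 0},
    {"offset": [-0.268, 0.066, -0.072], "rot": [0, 0, 0], "grip": 0},
  ],
)

```text
clock: 11.28
position: [0.5504, -0.0834, 0.2758]
tool_rot: [-2.076, -2.083, -0.273]
ft_force: [0.2, -0.3, -0.7]
finger_gap: 0.116
```

```bash
python3 - <<'E'
from h import *
np.set_printoptions(precision=3,suppress=True)
o=manip.get_obs(); print(o['position'],o['ft_force'],o['finger_gap'],R.from_rotvec(o['tool_rot']).as_matrix())
c,im=snap('wrist','w5.png')
for l,z in [('tube_red',.266),('tray_red',.134),('tray_violet',.134),('dye_bottle',.085)]:
    for d in manip.masks_of(l,'wrist')[:1]:
        ys,xs=np.nonzero(d['mask']); u=xs.mean(),ys.mean(); e=d['extent'];print(l,round(d['p'],2),np.round(e),atz(c,*u,z),atz(c,e[0],e[1],z),atz(c,e[2],e[3],z))
E
```

```text
[ 0.55  -0.083  0.276] [ 0.213 -0.299 -0.731] 0.11570910402115177 [[-0.003  1.    -0.003]
 [ 0.965  0.004  0.26 ]
 [ 0.26  -0.002 -0.965]]
tube_red 0.61 [304. 234. 342. 423.] [ 0.55  -0.083  0.266] [ 0.541 -0.046  0.266] [ 0.557 -0.121  0.266]
tray_red 0.63 [258. 206. 405. 352.] [ 0.555 -0.063  0.134] [ 0.499 -0.022  0.134] [ 0.609 -0.131  0.134]
dye_bottle 0.77 [323.  94. 364. 151.] [0.565 0.057 0.085] [0.546 0.08  0.085] [0.583 0.031 0.085]
```

View pics/w5.png

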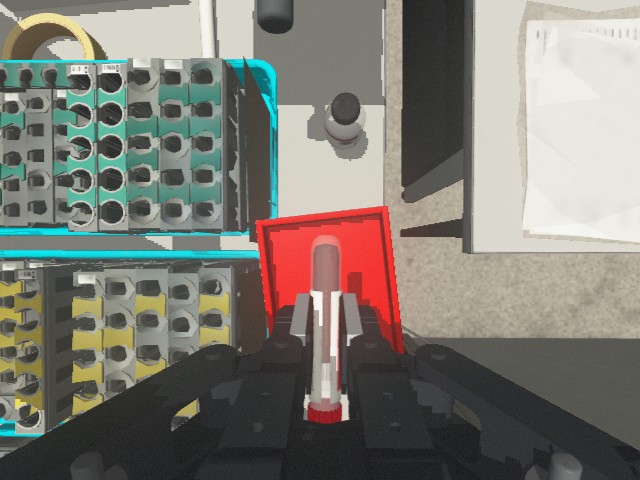

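The red tray shows below the held tube: upper corners (258,221), (387,207), turned about 6°, centre ≈(0.554,−0.091), and the tube's mid-point is above it. Lowering.

Emit:
arm_command(
  steps=[
    {"offset": [-0.009, 0.003, 0.033], "rot": [0, 0, 0], "grip": 0},
    {"offset": [-0.02, 0.003, 0.075], "rot": [0, 0, 0], "grip": 0},
    {"offset": [-0.03, 0.003, 0.112], "rot": [0, 0, 0], "grip": 0},
    {"offset": [-0.0345, 0.003, 0.129], "rot": [0, 0, 0], "grip": 0},
    {"offset": [-0.0345, 0.003, 0.129], "rot": [0, 0, 0], "grip": 0},
    {"offset": [-0.0345, 0.003, 0.129], "rot": [0, 0, 0], "grip": 0},
  ],
)

```text
clock: 12.28
position: [0.5553, -0.0845, 0.1453]
tool_rot: [-2.079, -2.088, -0.275]
ft_force: [-0.5, -0.2, -0.6]
finger_gap: 0.116
```

Emit:
arm_command(
  steps=[
    {"offset": [-0.0015, 0, 0.006], "rot": [0, 0, 0], "grip": 0},
    {"offset": [-0.0015, 0, 0.006], "rot": [0, 0, 0], "grip": 0},
    {"offset": [-0.0015, 0, 0.006], "rot": [0, 0, 0], "grip": 0.2},
    {"offset": [-0.0015, 0, 0.006], "rot": [0, 0, 0], "grip": 0.33},
    {"offset": [-0.0015, 0, 0.006], "rot": [0, 0, 0], "grip": 0.33},
    {"offset": [0.008, 0, -0.03], "rot": [0, 0, 0], "grip": 0.33},
    {"offset": [0.021, 0, -0.08], "rot": [0, 0, 0], "grip": 0.33},
    {"offset": [0.034, 0, -0.126], "rot": [0, 0, 0], "grip": 0.33},
    {"offset": [0.034, 0, -0.126], "rot": [0, 0, 0], "grip": 0.33},
  ],
)

```text
clock: 13.4
position: [0.5563, -0.0849, 0.279]
tool_rot: [-2.082, -2.092, -0.279]
ft_force: [-0.0, 0.1, 0.2]
finger_gap: 0.331
```

```bash
python3 - <<'E'
from h import *
np.set_printoptions(precision=3,suppress=True)
o=manip.get_obs(); print(o['position'],o['ft_force'],o['finger_gap'])
c,im=snap('wrist','w6.png')
for l,z in [('tube_red',.12),('tray_red',.134)]:
    for d in manip.masks_of(l,'wrist')[:1]:
        ys,xs=np.nonzero(d['mask']); u=xs.mean(),ys.mean(); e=d['extent'];print(l,round(d['p'],2),np.round(e),atz(c,*u,z),atz(c,e[0],e[1],z),atz(c,e[2],e[3],z))
E
```

```text
[ 0.556 -0.085  0.279] [-0.009  0.073  0.168] 0.3314364599993976
tube_red 0.71 [314. 238. 330. 351.] [ 0.553 -0.091  0.12 ] [ 0.548 -0.049  0.12 ] [ 0.561 -0.138  0.12 ]
tray_red 0.76 [249. 203. 389. 386.] [ 0.553 -0.082  0.134] [ 0.499 -0.022  0.134] [ 0.606 -0.16   0.134]
```

View pics/w6.png

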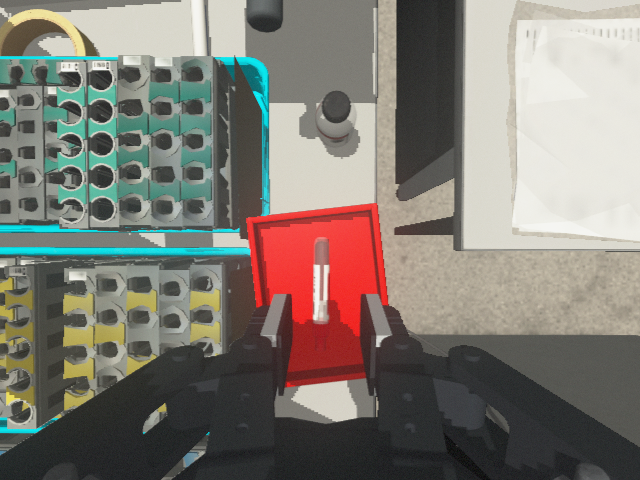

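Red tube lies flat and centred in its tray ((321,280); y from −0.049 to −0.138). Now the violet one.

Emit:
arm_command(
  steps=[
    {"offset": [0.05, -0.002, 0.013], "rot": [0, 0, 0], "grip": 0.33},
    {"offset": [0.1, -0.004, 0.027], "rot": [0, 0, 0], "grip": 0.33},
    {"offset": [0.15, -0.006, 0.04], "rot": [0, 0, 0], "grip": 0.33},
    {"offset": [0.2, -0.008, 0.054], "rot": [0, 0, 0], "grip": 0.33},
    {"offset": [0.25, -0.008, 0.067], "rot": [0, 0, 0], "grip": 0.33},
    {"offset": [0.2685, -0.008, 0.072], "rot": [0, 0, 0], "grip": 0.33},
    {"offset": [0.2685, -0.008, 0.072], "rot": [0, 0, 0], "grip": 0.33},
    {"offset": [0.2685, -0.008, 0.072], "rot": [0, 0, 0], "grip": 0.33},
  ],
)

```text
clock: 14.55
position: [0.5452, 0.1927, 0.2733]
tool_rot: [-2.079, -2.084, -0.272]
ft_force: [-0.6, -0.6, -0.1]
finger_gap: 0.331
```

```bash
python3 - <<'E'
from h import *
np.set_printoptions(precision=3,suppress=True)
o=manip.get_obs(); print(o['position'],o['ft_force'],o['finger_gap'],R.from_rotvec(o['tool_rot']).as_matrix())
c,im=snap('wrist')
for l,z in [('tube_violet',.156)]:
    for d in manip.masks_of(l,'wrist')[:2]:
        ys,xs=np.nonzero(d['mask']); u=xs.mean(),ys.mean(); e=d['extent'];print(l,round(d['p'],2),np.round(e),atz(c,*u,z),atz(c,u[0],e[1],z),atz(c,u[0],e[3],z))
print(local([.547,.193,.168]))
E
```

```text
[0.545 0.193 0.273] [-0.635 -0.638 -0.06 ] 0.3313781762600855 [[-0.002  1.    -0.002]
 [ 0.966  0.003  0.258]
 [ 0.258 -0.001 -0.966]]
tube_violet 0.63 [320. 236. 342. 361.] [0.547 0.189 0.156] [0.547 0.231 0.156] [0.547 0.146 0.156]
[-0.027  0.002  0.102]
```

Emit:
arm_command(
  steps=[
    {"offset": [-0.01, 0.002, 0.038], "rot": [0, 0, 0], "grip": 0.33},
    {"offset": [-0.02, 0.002, 0.076], "rot": [0, 0, 0], "grip": 0.33},
    {"offset": [-0.027, 0.002, 0.102], "rot": [0, 0, 0], "grip": 0.33},
    {"offset": [-0.027, 0.002, 0.102], "rot": [0, 0, 0], "grip": 0.33},
    {"offset": [-0.027, 0.002, 0.102], "rot": [0, 0, 0], "grip": 0},
    {"offset": [-0.027, 0.002, 0.102], "rot": [0, 0, 0], "grip": 0},
    {"offset": [-0.027, 0.002, 0.102], "rot": [0, 0, 0], "grip": 0},
  ],
)

```text
clock: 15.52
position: [0.5478, 0.1943, 0.1698]
tool_rot: [-2.078, -2.086, -0.276]
ft_force: [1.5, -0.1, 2.1]
finger_gap: 0.12
```

Emit:
arm_command(
  steps=[
    {"offset": [0.007, 0, -0.027], "rot": [0, 0, 0], "grip": 0},
    {"offset": [0.018, 0, -0.068], "rot": [0, 0, 0], "grip": 0},
    {"offset": [0.0285, 0, -0.106], "rot": [0, 0, 0], "grip": 0},
    {"offset": [-0.0015, 0, -0.114], "rot": [0, 0, 0], "grip": 0},
    {"offset": [-0.0515, 0, -0.1274], "rot": [0, 0, 0], "grip": 0},
    {"offset": [-0.1015, 0, -0.1408], "rot": [0, 0, 0], "grip": 0},
    {"offset": [-0.1515, 0, -0.1542], "rot": [0, 0, 0], "grip": 0},
    {"offset": [-0.2015, 0, -0.1676], "rot": [0, 0, 0], "grip": 0},
    {"offset": [-0.2515, 0, -0.181], "rot": [0, 0, 0], "grip": 0},
    {"offset": [-0.2615, 0, -0.184], "rot": [0, 0, 0], "grip": 0},
  ],
)

```text
clock: 16.77
position: [0.5483, -0.1089, 0.279]
tool_rot: [-2.082, -2.083, -0.274]
ft_force: [-0.0, 1.0, 0.1]
finger_gap: 0.116
```

Emit:
arm_command(
  steps=[
    {"offset": [-0.04, 0, -0.011], "rot": [0, 0, 0], "grip": 0},
    {"offset": [-0.09, 0, -0.024], "rot": [0, 0, 0], "grip": 0},
    {"offset": [-0.14, 0, -0.0375], "rot": [0, 0, 0], "grip": 0},
    {"offset": [-0.18, 0, -0.048], "rot": [0, 0, 0], "grip": 0},
    {"offset": [-0.213, 0, -0.057], "rot": [0, 0, 0], "grip": 0},
    {"offset": [-0.213, 0, -0.057], "rot": [0, 0, 0], "grip": 0},
    {"offset": [-0.213, 0, -0.057], "rot": [0, 0, 0], "grip": 0},
  ],
)

```text
clock: 17.65
position: [0.5493, -0.3252, 0.2786]
tool_rot: [-2.076, -2.086, -0.274]
ft_force: [0.4, 0.1, 0.4]
finger_gap: 0.12
```

```bash
python3 - <<'E'
from h import *
np.set_printoptions(precision=3,suppress=True)
o=manip.get_obs(); print(o['position'],o['ft_force'],o['finger_gap'],o['joints'])
c,im=snap('wrist','w7.png')
for l,z in [('tube_violet',.266),('tray_violet',.134)]:
    for d in manip.masks_of(l,'wrist')[:2]:
        ys,xs=np.nonzero(d['mask']); u=xs.mean(),ys.mean(); e=d['extent'];print(l,round(d['p'],2),np.round(e),atz(c,*u,z),atz(c,e[0],e[1],z),atz(c,e[2],e[3],z))
E
```

```text
[ 0.549 -0.325  0.279] [0.405 0.065 0.387] 0.11997640674559952 [-0.806  0.402  1.293  0.18   1.638 -0.816]
tube_violet 0.69 [310. 228. 347. 423.] [ 0.549 -0.325  0.266] [ 0.542 -0.285  0.266] [ 0.558 -0.364  0.266]
tray_violet 0.58 [269. 239. 405. 416.] [ 0.563 -0.32   0.134] [ 0.506 -0.289  0.134] [ 0.609 -0.422  0.134]
```

View pics/w7.png

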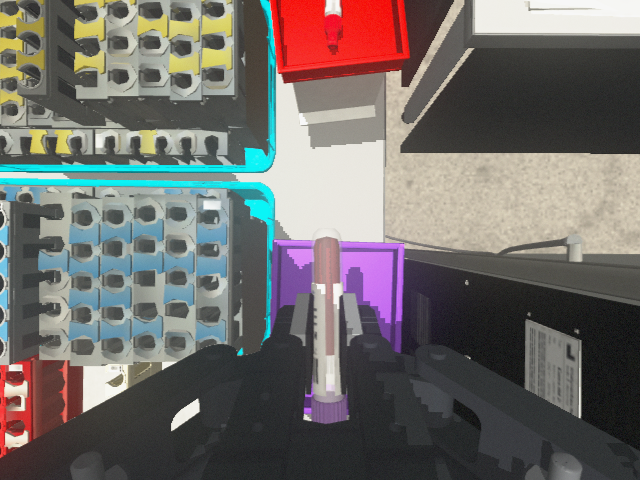

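Violet tray's upper edge runs (273,240)–(405,244), giving centre ≈(0.557,−0.355); the black instrument's face stands well clear to the right. Shift 24 mm in −y and lower.

Emit:
arm_command(
  steps=[
    {"offset": [-0.023, 0.004, -0.006], "rot": [0, 0, 0], "grip": 0},
    {"offset": [-0.034, 0.004, 0.034], "rot": [0, 0, 0], "grip": 0},
    {"offset": [-0.046, 0.004, 0.078], "rot": [0, 0, 0], "grip": 0},
    {"offset": [-0.055, 0.004, 0.112], "rot": [0, 0, 0], "grip": 0},
    {"offset": [-0.0575, 0.004, 0.122], "rot": [0, 0, 0], "grip": 0},
    {"offset": [-0.0575, 0.004, 0.122], "rot": [0, 0, 0], "grip": 0},
    {"offset": [-0.0575, 0.004, 0.122], "rot": [0, 0, 0], "grip": 0},
  ],
)

```text
clock: 18.68
position: [0.5541, -0.351, 0.1481]
tool_rot: [-2.079, -2.088, -0.274]
ft_force: [-0.9, 1.0, -0.3]
finger_gap: 0.118
```

Emit:
arm_command(
  steps=[
    {"offset": [-0.002, 0, 0.008], "rot": [0, 0, 0], "grip": 0},
    {"offset": [-0.002, 0, 0.008], "rot": [0, 0, 0], "grip": 0},
    {"offset": [-0.002, 0, 0.008], "rot": [0, 0, 0], "grip": 0.2},
    {"offset": [-0.002, 0, 0.008], "rot": [0, 0, 0], "grip": 0.33},
    {"offset": [-0.002, 0, 0.008], "rot": [0, 0, 0], "grip": 0.33},
    {"offset": [0.008, 0, -0.03], "rot": [0, 0, 0], "grip": 0.33},
    {"offset": [0.021, 0, -0.08], "rot": [0, 0, 0], "grip": 0.33},
    {"offset": [0.034, 0, -0.126], "rot": [0, 0, 0], "grip": 0.33},
    {"offset": [0.045, 0, -0.17], "rot": [0, 0, 0], "grip": 0.33},
    {"offset": [0.045, 0, -0.17], "rot": [0, 0, 0], "grip": 0.33},
  ],
)

```text
clock: 19.92
position: [0.5544, -0.3522, 0.3272]
tool_rot: [-2.083, -2.093, -0.274]
ft_force: [0.0, 0.0, -0.1]
finger_gap: 0.33
```

```bash
python3 - <<'E'
from h import *
np.set_printoptions(precision=3,suppress=True)
o=manip.get_obs(); print(o['position'],o['ft_force'],o['finger_gap'])
c,im=snap('wrist'); c2,im2=snap('top')
for l,z in [('tube_violet',.12),('tray_violet',.134),('tube_red',.12),('tray_red',.134)]:
    for d in manip.masks_of(l,'wrist')[:1]:
        ys,xs=np.nonzero(d['mask']); u=xs.mean(),ys.mean(); e=d['extent'];print(l,round(d['p'],2),np.round(e),atz(c,*u,z),atz(c,e[0],e[1],z),atz(c,e[2],e[3],z))
a=np.vstack([cv2.resize(im,(400,300),interpolation=cv2.INTER_AREA),im2[170:470,140:540]]);cv2.imwrite('pics/w8.png',a[:,:,::-1])
E
```

```text
[ 0.554 -0.352  0.327] [ 0.009  0.007 -0.093] 0.3298591780306734
tray_violet 0.88 [271. 208. 385. 358.] [ 0.557 -0.347  0.134] [ 0.507 -0.29   0.134] [ 0.609 -0.422  0.134]
tube_red 0.61 [317.   3. 331.  45.] [ 0.553 -0.118  0.12 ] [ 0.546 -0.103  0.12 ] [ 0.559 -0.14   0.12 ]
tray_red 0.76 [272.   1. 392. 114.] [ 0.557 -0.152  0.134] [ 0.508 -0.11   0.134] [ 0.613 -0.207  0.134]
```

View pics/w8.png

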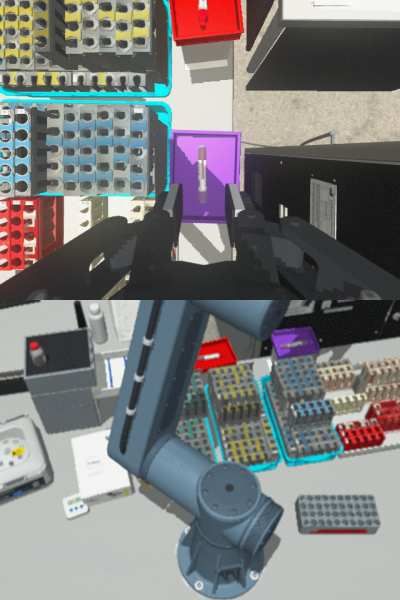

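Violet tube lies in its tray (bottom end at row 232 → y≈−0.311 as expected; the violet cap blends into the tray), red tube in its own, drawer visibly open, bottle on the cabinet unmoved. One last drawer check from the scene camera, then hand in.

```bash
python3 - <<'E'
from h import *
np.set_printoptions(precision=3,suppress=True)
c,im=snap('scene')
for y in (.10,.13,.24): print(y,proj(c,np.array([.515,y,.165])))
for l in ['knob','drawer_floor']:
    for d in manip.masks_of(l,'scene')[:1]: print(l,d['p'],d['extent'])
# corners of open drawer front (outer, y=.136) and of front 8 mm in
for y in (.136,.144): print(y,proj(c,np.array([[.45,y,.195],[.58,y,.195],[.58,y,.135]])))
x,y=proj(c,np.array([.515,.16,.165])).astype(int)
cv2.imwrite('pics/s9.png',cv2.resize(im[y-60:y+60,x-80:x+80],None,fx=4,fy=4,interpolation=3)[:,:,::-1]);print(x-80,y-60)
E
```

```text
0.1 [356.455 234.242]
0.13 [365.362 227.871]
0.24 [396.292 205.747]
knob 0.87 [346.5, 180.2, 430.8, 253.8]
drawer_floor 0.6 [343.6, 180.0, 429.7, 249.7]
0.136 [[347.012 203.486]
 [390.013 231.12 ]
 [387.634 250.214]]
0.144 [[349.38  201.909]
 [392.372 229.364]
 [389.921 248.457]]
294 161
```

View pics/s9.png

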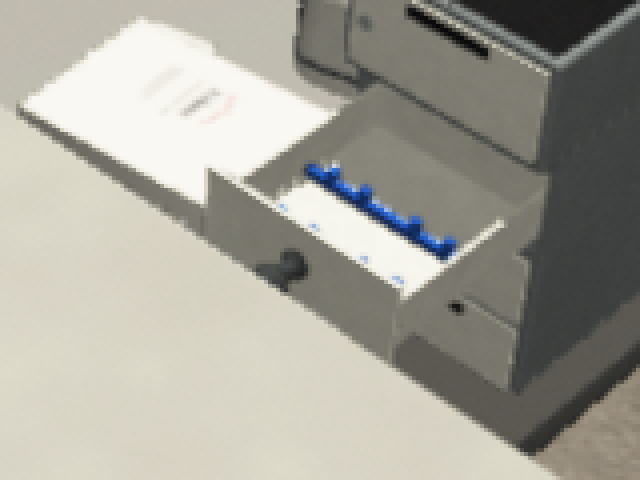

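```bash
python3 -c "
from bench import manip
print(manip.sign_off())"
```

```text
the job is handed in; nothing more can be done
None
```

The job is handed in. The drawer is open to its stop, and each tube was laid flat in the tray of its cap's colour, by about 20 s on the robot's clock (limit 61 s).

**Drawer:** I gripped the knob at a 42° tilt and pulled. It travelled 134.7 mm before the stop, where the force rose to 18 N. The last scene picture still shows the knob at y ≈ 0.105, which is consistent with fully open.

**Red tube:** It lies flat near the tray's centre. I measured it from y = -0.049 to -0.138, which matches its 91 mm length; its middle is about 2 mm from the tray's centre.

**Violet tube:** It lies in the violet tray, with its middle estimated within a few millimetres of the centre. In the last check the network did not find this tube, because its cap blends into the tray. I confirmed it by eye and from its bottom end, about 1 mm from where I expected it.

**Bystanders:** The calibration bottle stands on the cabinet in the final picture. I did not re-measure the dye bottle or the marker at the end. The dye bottle still stood upright in the last wrist picture that showed it, and the arm kept clear of both.

**One slip:** When I released the knob, a wrong number in a move gave a short extra tug outward against the stop. It did no visible harm, and the wrist force was back to about 2 N by the end of that move.

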